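# Open the wax pot's vent cap

### The arm

A 7-joint arm with a two-finger parallel gripper is mounted at the origin on the work surface. World frame = base frame: x ahead of the robot, y to its left, z up, the work surface at z = 0. Lengths are in m, angles in rad, forces in N, time in s.
With the tool pointing down it reaches from about 0.425 to 0.925 m from the base axis. Payload 6.8 kg.
Tool frame: the origin (TCP) lies on the front face of the gripper's body, between the roots of the fingers; the fingertips stand 73 mm ahead of it and the grasp point (between the pads) lies 54 mm ahead of it (env.nose_length is the distance from the TCP to the fingertips, in m); z points along the fingers, y is the direction in which the jaws open and shut (so a half turn about z gives the same grasp; the last joint's range is limited). The gripper opens to 85 mm and grips with 20 to 120 N. Pads are 22 mm wide; open, the fingers measure 114 mm over their backs; the gripper's body (76 mm by 85 mm) begins 54 mm behind the grasp point. The pads swing forward as they close: fully open they stand 13 mm farther back than shut.
Start: joints at [1.058, 0.477, 0.022, 1.555, -0.011, 1.109, -0.083], TCP at [0.266, -0.62, 0.304] pointing down, gripper open.
Joint ranges: [-2.96, 2.96], [-0.34, 2.1], [-1.41, 1.46], [0.24, 2.44], [-1.37, 4.51], [0.17, 1.92], [-2.96, 2.96]. Speed limits (rad/s): [2.39, 2.39, 3.14, 3.14, 3.14, 3.14, 3.14].

### API

Orientations are given as a unit quaternion [w, x, y, z].
In Python, from cell import env, kin, camera, calibration, job gives the robot as it stands. The module is installed in compiled form; this text tells all that it offers. Calls block until the motion is done:
- env.reach(position, orientation): joint-space move of the TCP to a pose.
- env.movel(position, velocity=0.15, rot=None, stop_force=None): straight line of the TCP; rot=None keeps the orientation; velocity is the mean speed in m/s. With stop_force (N) it stops when the force on the tool has changed by that much, and returns True; else False.
- env.goto_joints(angles): joint-space move.
- env.grip(opening, f_grip=None): finger opening in m; f_grip is the grip in N (None keeps the last); returns when the fingers have stopped.
- env.dwell(seconds).
- kin.inverse_kinematics(position, orientation): joint angles nearest the present ones, or None.
- env.get_state(): the state.
- camera(name): name is "scene" or "top" or "wrist"; returns (picture, depth): 400x640x3 uint8, blue, green, red; 400x640 float32, m along the optical axis (not along the pixel's ray), 0 where there is no reading.
- calibration(name): a dict with "fx", "fy", "cx", "cy" (pixels), "rvec" (rotation vector, rad) and "tvec" (3), from world to camera coordinates, as OpenCV has them. Camera axes: x right, y down, z forward; pixel columns grow to the right and rows downward; lengths in m; the calibration is good to about 2 mm. A picture is of the moment at which its call begins: read the wrist's pose just before it. calibration takes no time and is no camera call; for the wrist camera it gives the pose at the moment of the call.
A pose or a line that the arm cannot do raises env.PlanningError and nothing moves.
- job.job_done(): hands the job in, once; it reports no verdict.
The state is a dict: "time": time; "qpos": joint angles; "joint_velocities": joint speeds; "joint_torque": joint torques, N m; "tcp_pos": TCP position; "orientation": TCP orientation; "force": force on the tool from outside, world axes, zero at the start; "torque": the same for the moment, N m; "opening": finger opening in m.
Only numpy, scipy, OpenCV 4.12 (cv2) and the standard library are available. Lean on these libraries where they do the work, as an engineer would, in place of code of your own. Each camera call takes 0.05 s, during which the arm holds its last target.

### The job

Swing the red flip-top tab on the wax pot right back, well past upright, so that it stays open. Then unscrew the blue cap beneath it: turn it counter-clockwise until you feel it come up against its stop, without forcing it, and only then lift it straight out. Set the cap down upright in the brass pan, do not drop it, and leave the moulds and the other things on the bench where they are.

Things in the scene. Friction and masses are not known exactly. Their poses are not given: they have to be found in the camera images.
- pot: the fixed aluminium wax pot: a drum 170 mm in diameter and 70 mm high with a steel neck, 72 mm in outer diameter, whose rim is 95 mm above the table; two black hinge posts (inner faces 52 mm from the pot's axis, to 145 mm height). Origin on the pot's axis at its underside; its z is up, its x points from the axis towards the hinge.
- tab (a joint): opening angle of the red flip-top tab, rad: 0 closed (level over the cap), grows as the handle end rises and swings over towards the hinge side, 1.57 upright, stop at 2.2. A stiff hinge (about 0.2 N m): it stays where it is left. It may start slightly ajar.
- tab_handle (a point): middle of the tab's handle: a level round steel bar, 8 mm in diameter, parallel to the hinge axis and 114 mm from it, at the tab's free end. It closes a loop: 50 mm free along the bar between two red arms, 39 mm free between bar and red plate, so one finger goes down through the loop, the other outside. The bar can turn between the pads. 50 mm are free below it.
- tab_hinge (a point): middle of the tab's hinge axis, 56 mm from the pot's axis and 137 mm above the table; the axis is level, along the pot's y. The tab (4 mm plate) lies 4 mm above the cap's wing when closed.
- cap: the loose blue cap, about 90 g: a disc 58 mm in diameter with a wing grip on top (46 mm long along its x, 12 mm thick along its y, 28 mm tall), below it an 11 mm plug with two lugs. Origin at the centre of the plug's underside; disc 11 to 17 mm, wing 17 to 45 mm above it; z up. It has about 2 mm of sideways play in the neck. More than 50 N of contact force between cap and pot damages it.
- cap_grip (a point): on the cap's axis, 33 mm above its origin, in the middle of the wing grip. The turn from start to stop (counter-clockwise from above) differs every time, 0.5 to 1.55 rad, and cannot be seen: feel for it. Drag on the way under 0.2 N m; at the rigid stop the moment climbs at once. From the stop, or up to 0.1 rad back from it, the cap lifts straight out (10 mm clears the neck).
- seat (a point): on the pot's axis, where the cap's origin is when the cap is in place, 86 mm above the table. There two lugs hold the cap under a hidden ring, and a spring of about 5 N pushes it up against the ring. Some 0.15 rad before the stop the lugs reach slots: the spring then lifts the cap by up to 3 mm, or pushes up with up to 4 N on whoever holds it.
- pan: the fixed round brass pan, 160 mm in outer diameter, inner diameter 148 mm, 24 mm high; origin at the centre of its underside; its inner floor is 4 mm above the table.
- mould1: an upright aluminium candle mould filled with cream wax, 64 mm in diameter, 110 mm tall; origin at the centre of its underside; leave it alone
- mould2: an upright aluminium candle mould filled with cream wax, 64 mm in diameter, 110 mm tall; origin at the centre of its underside; leave it alone
- mould3: an upright aluminium candle mould filled with cream wax, 64 mm in diameter, 110 mm tall; origin at the centre of its underside; leave it alone
- mould4: an upright aluminium candle mould filled with cream wax, 64 mm in diameter, 90 mm tall; origin at the centre of its underside; leave it alone
- dye: amber dye jar with a black lid, 52 mm in diameter, 75 mm tall; origin at the centre of its underside; leave it alone
- spool: wooden spool, 48 mm in diameter, 35 mm tall; origin at the centre of its underside; leave it alone
- scraper: scraper, 200 mm long, lying flat on the bench; origin under its middle; leave it alone

How it is judged:
On the way, in this order (a step that is already met when the one before it is completed fails the run):
1. the tab is swung back, past upright (over 1.75 rad), while the cap is still in place (value of joint tab above 1.75 rad and distance between cap and seat below 0.008 m), for 0.2 s.
2. the cap is unscrewed and lifted clear of the neck (z of cap in the frame of seat above 0.02 m), for 0.1 s.
At the end, for the whole second after the job is handed in: the cap stands upright (within 0.2 rad), released and at rest, on the floor of the brass pan (its centre within 60 mm of the pan's centre, its underside within 12 mm of the pan's underside), and the tab is still swung back (over 1.65 rad) (horizontal distance between cap and pan below 0.06 m and z of cap in the frame of pan between 0 and 0.012 m and angle between cap's own z axis and vertical below 0.2 rad and linear speed of cap below 0.02 m/s and value of joint tab above 1.65 rad and contact force between the fingers and cap below 0.1 N); the robot touches nothing.
It fails at once if the cap is forced: more than 50 N between cap and pot (turned hard against the stop, or pulled before it is free) (contact force between cap and pot above 50 N).
It fails at once if the cap is let go in the air (more than 25 mm above the pan's floor, away from the pot) (z of cap in the frame of pan above 0.03 m and distance between cap and seat above 0.05 m and contact force between the fingers and cap below 0.05 N).
It fails at once if a mould, the jar, the spool or the scraper is moved by more than 25 mm (distance of any of mould1, mould2, mould3, mould4, dye, spool, scraper from where it was at the start of the episode above 0.025 m).
It also fails if it takes over 72 s, if anything falls off the work surface, if the arm or the gripper's body presses on something with over 40 N, if the wrist force passes 120 N, or if a joint passes its speed limit or range.

## Working session

There is one attempt and no reset: what is moved stays moved. The work goes in short steps, each a Python script; the robot and the scene stay as the last script left them, time stands still between calls to the robot, and variables do not carry over. Pictures are saved under pics/ and viewed, and the job is handed in when it is done.

```bash
mkdir -p pics; ls; cat > h.py <<'E'
import numpy as np, cv2
from cell import env, kin, camera, calibration, job
def cal(n):
    c=calibration(n); R,_=cv2.Rodrigues(np.array(c["rvec"],float)); t=np.array(c["tvec"],float).ravel()
    return c,R,t
def pts(depth,c,R,t):
    v,u=np.mgrid[0:400,0:640]
    z=depth; P=np.stack([(u-c["cx"])/c["fx"]*z,(v-c["cy"])/c["fy"]*z,z],-1)
    return (P-t)@R
E
python3 - <<'E'
from h import *
for n in ["scene","top","wrist"]:
    c,R,t=cal(n); p,d=camera(n); cv2.imwrite(f"pics/{n}0.png",p); np.savez(f"{n}0.npz",p=p,d=d,R=R,t=t,K=[c["fx"],c["fy"],c["cx"],c["cy"]])
    print(n,c["fx"],(-R.T@t).round(3),R[2].round(3),(d>0).mean())
s=env.get_state();print(s)
E
```

```text
pics
scene 495.38243122483715 [ 1.123 -0.898  1.164] [-0.352  0.609 -0.71 ] 0.98842578125
top 464.67029382210774 [ 0.34  -0.018  1.302] [ 0.206  0.022 -0.978] 0.99608203125
wrist 305.14009679154793 [ 0.339 -0.589  0.373] [-0.286 -0.122 -0.951] 0.99593359375
{'time': 0.15, 'qpos': array([ 1.0579061 ,  0.47760098,  0.02231981,  1.55618826, -0.01151411,
        1.1092913 , -0.08306722]), 'joint_velocities': array([-0.00154973, -0.00271809,  0.00304696, -0.00325495,  0.00034432,
       -0.00064265, -0.0022155 ]), 'joint_torque': array([ 2.73703190e-03, -5.96922362e+01,  1.61038075e+00, -2.81492436e+01,
        1.27208731e-02,  6.53091745e-03,  5.45828573e-05]), 'tcp_pos': array([ 0.26571838, -0.62012868,  0.3031699 ]), 'orientation': array([-6.58629707e-04,  9.79580819e-01,  2.01049636e-01, -1.70447134e-04]), 'force': array([-0.679796  , -0.1623801 , -0.56812018]), 'torque': array([-0.01499179,  0.04261999, -0.03572322]), 'opening': 0.08547884356005916}
```

View pics/scene0.png

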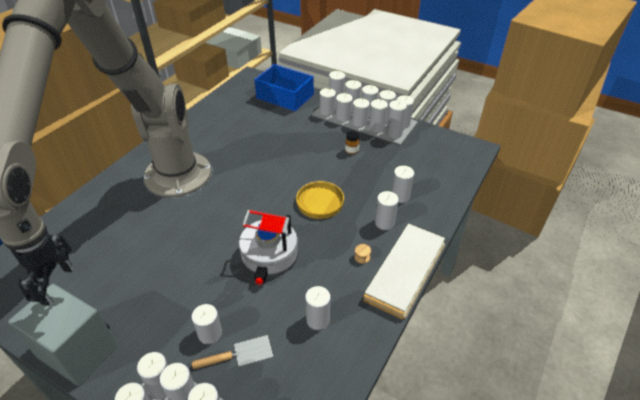

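View pics/top0.png

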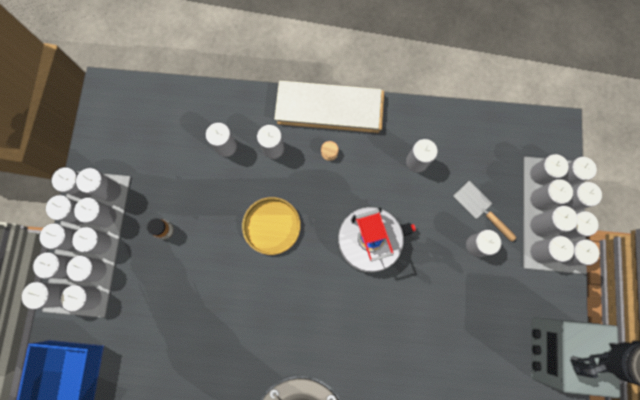

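```bash
python3 - <<'E'
import numpy as np,cv2
a=np.load("top0.npz");p=a["p"];d=a["d"]
b=np.load("scene0.npz")
im=np.hstack([cv2.resize(p[190:290,310:430],None,fx=3.3,fy=3.3,interpolation=cv2.INTER_CUBIC),cv2.resize(b["p"][190:290,205:325],None,fx=3.3,fy=3.3,interpolation=cv2.INTER_CUBIC)])
cv2.imwrite("pics/z0.png",im)
def P(a):
    K=a["K"];v,u=np.mgrid[0:400,0:640];z=a["d"]
    return (np.stack([(u-K[2])/K[0]*z,(v-K[3])/K[1]*z,z],-1)-a["t"])@a["R"]
for n,a in(("top",a),("scene",b)):
    X=P(a);hsv=cv2.cvtColor(a["p"],cv2.COLOR_BGR2HSV);h,s,v=cv2.split(hsv)
    ok=a["d"]>0
    pan=(abs(h.astype(int)-23)<8)&(s>130)&(v>90)&ok&(X[...,2]<.04)&(X[...,2]>-.01)
    n_,l,st,ce=cv2.connectedComponentsWithStats(pan.astype(np.uint8));i=1+np.argmax(st[1:,4]);m=l==i
    x=X[m]; print(n,"pan",st[i],x.min(0).round(3),x.max(0).round(3))
    rim=x[(x[:,2]>.018)];A=np.c_[2*rim[:,:2],np.ones(len(rim))];s_=np.linalg.lstsq(A,(rim[:,:2]**2).sum(1),rcond=None)[0];print(" rim c",s_[:2],np.sqrt(s_[2]+s_[:2]@s_[:2]),len(rim))
    red=((h<8)|(h>172))&(s>150)&(v>70)&ok
    n_,l,st,ce=cv2.connectedComponentsWithStats(red.astype(np.uint8))
    for i in range(1,n_):
        if st[i,4]>15: x=X[l==i];print(" red",st[i],np.median(x,0).round(3),x.min(0).round(3),x.max(0).round(3))
    blue=(abs(h.astype(int)-112)<15)&(s>120)&(v>40)&ok&(X[...,0]>.3)&(X[...,2]>.03)&(X[...,2]<.2)
    x=X[blue];print(" blue",blue.sum(),np.median(x,0).round(3) if len(x) else 0, np.argwhere(blue).mean(0))
E
```

```text
top pan [ 243  198   57   57 2523] [ 0.432  0.053 -0.007] [0.588 0.209 0.031]
 rim c [0.51094844 0.13135867] 0.07664945104150238 208
 red [357 213  35  40 634] [ 0.509 -0.137  0.144] [ 0.449 -0.187  0.092] [ 0.551 -0.098  0.155]
 red [411 225   5   6  22] [ 0.539 -0.259  0.039] [ 0.53  -0.273 -0.   ] [ 0.549 -0.252  0.048]
 blue 52 [ 0.475 -0.149  0.104] [243.92307692 374.53846154]
scene pan [ 296  181   48   38 1416] [ 0.43   0.05  -0.003] [0.589 0.214 0.033]
 rim c [0.50912173 0.12985686] 0.0770821891868937 253
 red [250 210  36  24 426] [ 0.507 -0.135  0.146] [ 0.346 -0.177  0.002] [ 0.554 -0.017  0.159]
 red [255 277   8   8  52] [ 0.538 -0.258  0.036] [ 0.515 -0.264 -0.004] [ 0.549 -0.244  0.046]
 blue 118 [ 0.498 -0.156  0.105] [235.01694915 265.61864407]
```

View pics/z0.png

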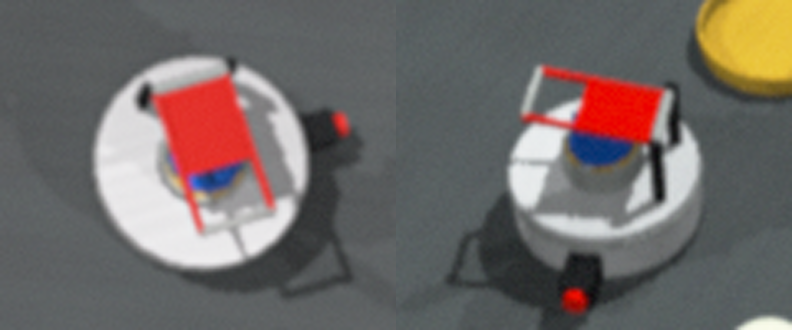

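```bash
cat >> h.py <<'E'
def circ(x,r=None,it=8):
    m=np.ones(len(x),bool)
    for _ in range(it):
        A=np.c_[2*x[m],np.ones(m.sum())];s=np.linalg.lstsq(A,(x[m]**2).sum(1),rcond=None)[0];R=np.sqrt(s[2]+s[:2]@s[:2])
        e=abs(np.hypot(*(x-s[:2]).T)-R);m=e<max(2*np.median(e),.0015)
    return s[:2],R,m.sum()
def analyse(p,d,c,R,t):
    X=pts(d,c,R,t);h,s,v=cv2.split(cv2.cvtColor(p,cv2.COLOR_BGR2HSV));ok=d>0
    near=np.hypot(X[...,0]-.49,X[...,1]+.15)<.12
    # drum: all points near with z .06-.08, outline by ray onto z=.07
    m=near&(abs(X[...,2]-.07)<.012)&ok&(s<60)
    m=m.astype(np.uint8); cn,_=cv2.findContours(m,cv2.RETR_EXTERNAL,cv2.CHAIN_APPROX_NONE); hull=cv2.convexHull(max(cn,key=len))[:,0]
    big=np.zeros_like(m);cv2.polylines(big,[hull],True,1)
    cont=max(cn,key=len)[:,0]
    q=np.array([[ (u-c["cx"])/c["fx"],(w-c["cy"])/c["fy"],1] for u,w in cont])@R; o=-R.T@t
    g=o+q*((.07-o[2])/q[:,2])[:,None]
    hh=cv2.convexHull(g[:,:2].astype(np.float32))[:,0].astype(float)
    print("drum",circ(hh))
    red=(((h<8)|(h>172))&(s>150)&(v>70)&ok&near&(X[...,2]>.1)).astype(np.uint8)
    red=cv2.erode(red,np.ones((2,2)))>0
    x=X[red]; 
    if len(x)>20:
        # plane fit robust
        mm=np.ones(len(x),bool)
        for _ in range(8):
            ct=x[mm].mean(0);n=np.linalg.svd(x[mm]-ct)[2][2];n*=np.sign(n[2]);e=abs((x-ct)@n);mm=e<max(2*np.median(e),.002)
        print("tab n",n.round(4),"tilt",np.arccos(n[2]).round(3),"dir",np.arctan2(n[1],n[0]).round(3),"ct",ct.round(4),len(x))
    return X,h,s,v
E
python3 - <<'E'
from h import *
for n in("top","scene"):
    a=np.load(n+"0.npz");K=a["K"];analyse(a["p"],a["d"],dict(fx=K[0],fy=K[1],cx=K[2],cy=K[3]),a["R"],a["t"])
E
```

```text
drum (array([ 0.49407075, -0.14103175]), np.float64(0.08510966204786866), np.int64(50))
tab n [0.1112 0.0409 0.993 ] tilt 0.119 dir 0.353 ct [ 0.5092 -0.1389  0.144 ] 537
drum (array([ 0.49723198, -0.14840467]), np.float64(0.0857410997732225), np.int64(23))
tab n [0.1031 0.0632 0.9927] tilt 0.121 dir 0.55 ct [ 0.51   -0.1379  0.1457] 356
```

```bash
cat >> h.py <<'E'
from scipy.spatial.transform import Rotation as Ro
def down(yaw):
    """tool z down, tool y at world angle yaw"""
    y=np.array([np.cos(yaw),np.sin(yaw),0]);z=np.array([0,0,-1.]);x=np.cross(y,z)
    q=Ro.from_matrix(np.c_[x,y,z]).as_quat();return q[[3,0,1,2]]
def toolR():
    s=env.get_state();q=s["orientation"];return np.array(s["tcp_pos"]),Ro.from_quat(np.array(q)[[1,2,3,0]]).as_matrix()
def snap(n,f):
    c,R,t=cal(n);p,d=camera(n);cv2.imwrite(f"pics/{f}.png",p);np.savez(f"{f}.npz",p=p,d=d,R=R,t=t,K=[c["fx"],c["fy"],c["cx"],c["cy"]]);return p,d,c,R,t
E
python3 - <<'E'
from h import *
p,T=toolR();c,R,t=cal("wrist");o=-R.T@t
print("cam in tool",T.T@(o-p),"fwd",T.T@R[2]);print("tool y",T[:,1])
for yaw in (0.4,0.4-np.pi,0.4+np.pi/2,.4-np.pi/2):
    print(yaw,kin.inverse_kinematics([.42,-.17,.25],down(yaw)),kin.inverse_kinematics([.60,-.10,.295],down(yaw)))
E
```

```text
cam in tool [ 8.01942262e-02 -4.97768389e-05 -7.01887498e-02] fwd [-0.31052989  0.00141273  0.95056257]
tool y [ 0.39388851 -0.91915722 -0.0013589 ]
0.4 [ 0.69777492  0.21869378 -0.50458116  2.09413081  0.13883341  0.86009487
  0.51242427] [ 0.48749939  0.43392516 -0.5629022   1.70087108  0.25704667  1.08122243
  0.2445438 ]
-2.741592653589793 [ 0.21840978  0.17944264  0.03164527  2.12379253 -0.00759426  0.83845974
 -2.48696775] [ 0.03910185  0.37565644  0.0305266   1.73309029 -0.01303852  1.03304234
 -2.66741301]
1.9707963267948965 [ 0.90884542  0.25913044 -0.74881579  2.08224052  0.22821383  0.88048994
  2.00090213] [ 0.62722016  0.48245274 -0.7641156   1.69152309  0.36539681  1.11606493
  1.72766155]
-1.1707963267948966 [ 0.46957602  0.19323176 -0.24819609  2.1080425   0.06299411  0.84708504
 -0.98672341] [ 0.27828876  0.39259811 -0.28101133  1.7156917   0.12259105  1.05050278
 -1.21430545]
```

```bash
python3 - <<'E'
from h import *
yaw=-1.166; q=down(yaw)
x=np.array([np.cos(.405),np.sin(.405),0]); 
tgt=np.array([.49,-.145,.11]);cam=tgt+.32*(.3105*x+[0,0,.95056]);tcp=cam-.0802*x-[0,0,.0702]
print(tcp);env.reach(tcp,q);env.dwell(.3)
a=snap("wrist","w1");analyse(*a);print(env.get_state()["time"])
E
```

```text
[ 0.50761   -0.1374506  0.3439792]
drum (array([ 0.49680349, -0.14252217]), np.float64(0.08416103990934422), np.int64(79))
tab n [0.1182 0.05   0.9917] tilt 0.129 dir 0.401 ct [ 0.5097 -0.1381  0.1443] 4629
2.4583
```

View pics/w1.png

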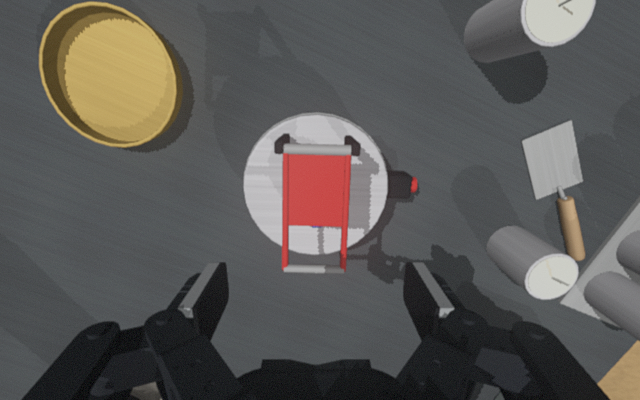

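```bash
python3 - <<'E'
from h import *
a=np.load("w1.npz");K=a["K"];c=dict(fx=K[0],fy=K[1],cx=K[2],cy=K[3]);R=a["R"];t=a["t"];d=a["d"];p=a["p"]
X=pts(d,c,R,t)
cv2.imwrite("pics/z1.png",cv2.resize(p[100:290,235:425],None,fx=3,fy=3,interpolation=cv2.INTER_CUBIC))
h,s,v=cv2.split(cv2.cvtColor(p,cv2.COLOR_BGR2HSV))
b=X[258:278,284:346].reshape(-1,3);b=b[b[:,2]>.13];print("bar",len(b),b.mean(0),b.min(0),b.max(0))
n=np.linalg.svd(b-b.mean(0))[2][0];print("bar dir",n,np.arctan2(n[1],n[0]))
b=X[142:158,287:350].reshape(-1,3);b=b[b[:,2]>.11];print("hinge",len(b),b.mean(0),b.min(0),b.max(0))
n=np.linalg.svd(b-b.mean(0))[2][0];print("dir",n,np.arctan2(n[1],n[0]))
red=(((h<8)|(h>172))&(s>150)&(v>70)&(d>0));red[:, 380:]=0
b=X[red];print("red",b.min(0),b.max(0))
pts_=np.argwhere(red)[:,::-1].astype(np.float32);r=cv2.minAreaRect(pts_);print(r)
# neck rim / cap blue
m=(abs(X[...,2]-.095)<.006)&(np.hypot(X[...,0]-.495,X[...,1]+.143)<.05);print("neckish",m.sum(),X[m].mean(0) if m.any() else 0)
# drum via radial edges
E
```

```text
bar 585 [ 0.44708456 -0.16382045  0.15804785] [ 0.42982837 -0.19202281  0.14897025] [ 0.58130686 -0.10630313  0.41409447]
bar dir [0.45598149 0.19728363 0.86784794] 0.40833836488721215
hinge 881 [ 0.54681299 -0.12342241  0.1416497 ] [ 0.53068506 -0.15168117  0.11582725] [ 0.58130686 -0.09593224  0.41409447]
dir [-0.20645029  0.73720586  0.64335511] 1.8438461014447243
red [ 0.43215669 -0.19049464  0.13812347] [ 0.55336897 -0.09714236  0.15472979]
((315.528564453125, 211.18540954589844), (65.52799987792969, 113.06024169921875), 1.2453643083572388)
neckish 1 [ 0.45997908 -0.15194387  0.0951165 ]
```

View pics/z1.png

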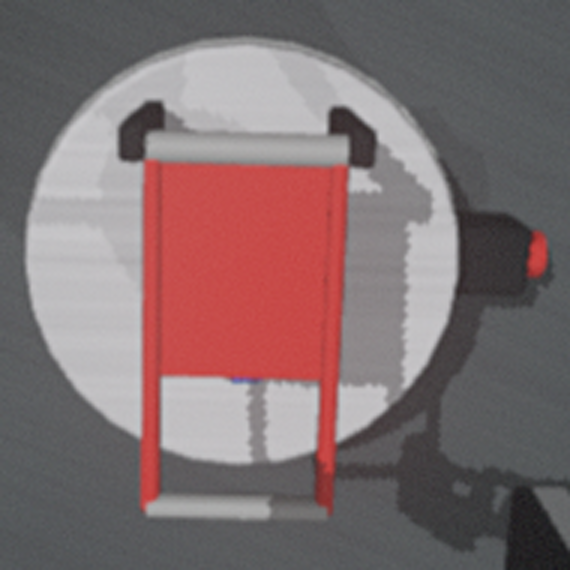

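```bash
python3 - <<'E'
from h import *
a=np.load("w1.npz");K=a["K"];c=dict(fx=K[0],fy=K[1],cx=K[2],cy=K[3]);R=a["R"];t=a["t"];d=a["d"];p=a["p"]
X=pts(d,c,R,t);o=-R.T@t
h,s,v=cv2.split(cv2.cvtColor(p,cv2.COLOR_BGR2HSV))
def ray(u,w,z):
    q=np.array([(u-K[2])/K[0],(w-K[3])/K[1],1])@R;return o+q*((z-o[2])/q[2])
for nm,sl,lo,hi in(("bar",np.s_[262:274,288:342],.14,.17),("hinge",np.s_[142:157,290:348],.12,.16)):
    b=X[sl].reshape(-1,3);b=b[(b[:,2]>lo)&(b[:,2]<hi)&(s[sl].ravel()<70)]
    m=np.median(b,0);b=b[np.linalg.norm(b-m,axis=1)<.05];ct=b.mean(0);n=np.linalg.svd(b-ct)[2][0]
    print(nm,len(b),ct,b[:,2].max(),"dir",n.round(3),np.arctan2(n[1],n[0])%np.pi-np.pi/2)
# red arms: per row left/right extremes
red=((h<8)|(h>172))&(s>130)&(v>60)
L=[];Rr=[]
for w in range(160,262):
    u=np.flatnonzero(red[w,270:365])+270
    for side,lst in((u[0]+3,L),(u[-1]-3,Rr)):
        x=X[w,side]; 
        if .12<x[2]<.17:lst.append(x)
for l in(L,Rr):
    l=np.array(l);dd=np.linalg.svd(l-l.mean(0))[2][0];dd*=np.sign(dd[0]);print("arm",l.mean(0).round(4),np.arctan2(dd[1],dd[0]),"tilt",np.arcsin(-dd[2]))
# drum top outline: bright low-sat
m=((v>100)&(s<60)&(abs(X[...,2]-.07)<.01)&(np.hypot(X[...,0]-.495,X[...,1]+.143)<.1)).astype(np.uint8)
cn,_=cv2.findContours(m,cv2.RETR_EXTERNAL,cv2.CHAIN_APPROX_NONE)
cn=max(cn,key=cv2.contourArea)[:,0]
g=np.array([ray(u,w,.07)[:2] for u,w in cn]);print(len(g),circ(g[np.hypot(*(g-[.495,-.143]).T)>.078]))
E
```

```text
bar 439 [ 0.44342319 -0.16411682  0.15363292] 0.15616727754429116 dir [ 0.363 -0.932  0.003] 0.37102827225780977
hinge 613 [ 0.54831167 -0.12361457  0.14111449] 0.14415548777713308 dir [ 0.368 -0.93   0.005] 0.37690274879115737
arm [ 0.4848 -0.1181  0.1475] 0.376722928371189 tilt 0.11845709967436983
arm [ 0.506  -0.1679  0.1473] 0.37786254348289483 tilt 0.12247701762750603
695 (array([ 0.4965785 , -0.14270397]), np.float64(0.08353240874133093), np.int64(376))
```

```bash
cat >> h.py <<'E'
PHI=.376; U=np.array([np.cos(PHI),np.sin(PHI),0]); H=np.array([.5485,-.1234,.137])
def barp(th): return H-.114*np.cos(th)*U+np.array([0,0,.114*np.sin(th)])
E
python3 - <<'E'
from h import *
print(barp(.12)); q=down(PHI)
for th in (.12,.6,1.1,1.57,2.05): print(th,kin.inverse_kinematics(barp(th)+[0,0,.054],q).round(2))
env.grip(.036,f_grip=30)
env.reach(barp(.12)+[0,0,.054+.075],q)
snap("wrist","w2")
env.get_state()
r=env.movel(barp(.12)+[0,0,.054],velocity=.12,stop_force=8);print(r,toolR()[0]-barp(.12))
print({k:env.get_state()[k] for k in("time","force","opening")})
snap("wrist","w3");snap("scene","s3")
E
python3 -c "
import cv2,numpy as np
a=cv2.imread('pics/w3.png');b=cv2.imread('pics/s3.png')[170:290,200:320]
cv2.imwrite('pics/z3.png',np.hstack([cv2.resize(a,(480,300)),cv2.resize(b,(300,300))]))"
```

```text
[ 0.44322648 -0.16496009  0.15064719]
0.12 [ 0.6   0.31 -0.44  2.1   0.19  0.77  0.42]
0.6 [ 0.6   0.26 -0.45  2.02  0.15  0.89  0.44]
1.1 [ 0.56  0.27 -0.47  1.91  0.15  0.99  0.4 ]
1.57 [ 0.5   0.33 -0.49  1.8   0.18  1.05  0.33]
2.05 [ 0.45  0.42 -0.5   1.71  0.23  1.07  0.25]
False [ 4.42695270e-04 -2.01267639e-05  5.44684892e-02]
{'time': 5.225, 'force': array([ 1.19385012, -0.12099263,  0.77100001]), 'opening': 0.03636657710243016}
```

View pics/z3.png

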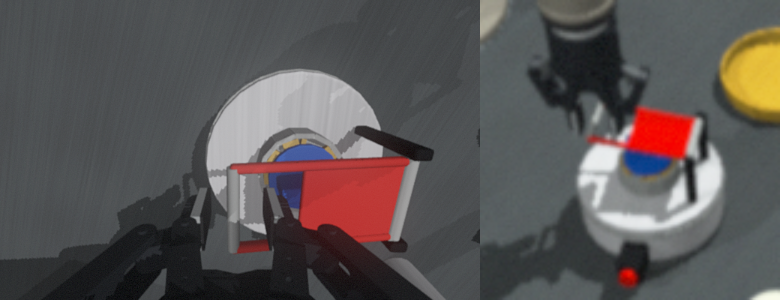

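```bash
python3 - <<'E'
from h import *
env.grip(.0,f_grip=30)
s=env.get_state();print(s["opening"],s["force"].round(1))
p0=toolR()[0]; off=np.array([0,0,.054])
for th in np.linspace(.12,2.08,9)[1:]:
    env.movel(barp(th)+off,velocity=.1)
    s=env.get_state();print(round(th,2),round(s["time"],2),s["force"].round(1),s["torque"].round(2),round(s["opening"],4))
    if np.linalg.norm(s["force"])>30: print("HIGH");break
snap("wrist","w4");snap("scene","s4")
E
python3 -c "
import cv2,numpy as np
a=cv2.imread('pics/w4.png');b=cv2.imread('pics/s4.png')[150:270,200:320]
cv2.imwrite('pics/z4.png',np.hstack([cv2.resize(a,(480,300)),cv2.resize(b,(300,300))]))"
```

```text
0.006648586318118344 [-5.  -1.9  1.1]
0.36 6.11 [-6.5 -2.6  2.6] [-0.62  1.39  0.  ] 0.0063
0.61 6.53 [-8.9 -3.6  8.5] [-0.74  2.15  0.01] 0.0065
0.86 6.96 [-15.3  -2.9  18.1] [-0.7   3.22 -0.02] 0.0066
1.1 7.38 [-7.2 -0.4 17.2] [-0.04  1.62  0.02] 0.0066
1.35 7.81 [-1.1 -0.3  9.6] [-0.01  0.32 -0.  ] 0.0068
1.59 8.23 [1.2 0.1 4.4] [-0.11 -0.18 -0.04] 0.0067
1.84 8.66 [ 2.7 -0.6  4.6] [-0.1  -0.46  0.02] 0.0066
2.08 9.08 [ 1.5 -1.1 -0.1] [-0.34 -0.36  0.  ] 0.0067
```

View pics/z4.png

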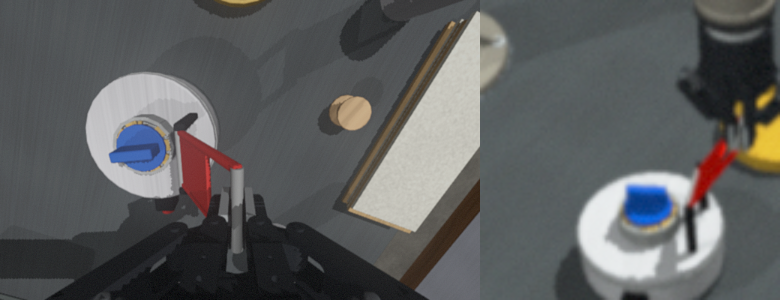

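```bash
python3 - <<'E'
from h import *
env.grip(.032)
p,_=toolR();print(env.movel(p+[0,0,.07],velocity=.2,stop_force=12))
env.grip(.085)
# view pose: camera opposite the hinge, looking towards it
yaw=PHI+np.pi/2  # tool x = yaw+90 -> opposite hinge
x=-U
tgt=np.array([.4963,-.1435,.11]);cam=tgt+.30*(.3105*x+[0,0,.95056]);tcp=cam-.0802*x-[0,0,.0702]
print(tcp,kin.inverse_kinematics(tcp,down(yaw)))
env.reach([*tcp[:2],.36],down(yaw));env.movel(tcp,velocity=.2);env.dwell(.2)
snap("wrist","w5");snap("top","t5");print(env.get_state()["time"])
E
python3 -c "
import cv2,numpy as np
b=cv2.imread('pics/t5.png')[180:300,310:430]
cv2.imwrite('pics/z5.png',cv2.resize(b,(400,400)))"
```

```text
False
[ 0.48425468 -0.14825528  0.324968  ] [ 0.80539106  0.25427453 -0.73361502  1.88862697  0.1931775   1.07021375
  1.94118632]
12.725
```

View pics/w5.png

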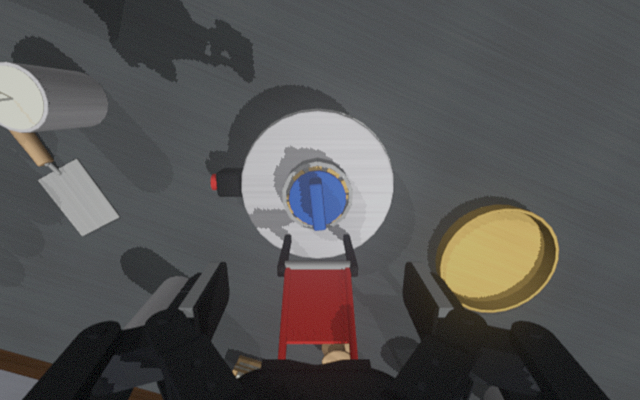

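View pics/z5.png

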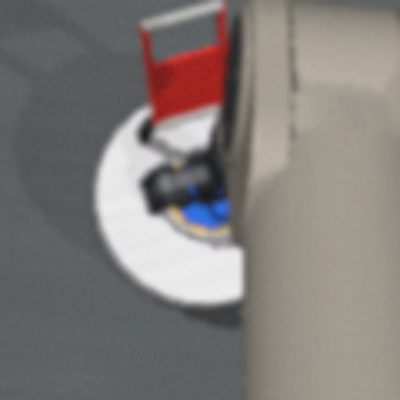

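```bash
python3 - <<'E'
from h import *
a=np.load("w5.npz");K=a["K"];c=dict(fx=K[0],fy=K[1],cx=K[2],cy=K[3]);R=a["R"];t=a["t"];d=a["d"];p=a["p"]
X=pts(d,c,R,t);o=-R.T@t
h,s,v=cv2.split(cv2.cvtColor(p,cv2.COLOR_BGR2HSV))
cv2.imwrite("pics/z6.png",cv2.resize(p[140:260,250:400],None,fx=4,fy=4,interpolation=cv2.INTER_CUBIC))
def rayn(uv,z):
    uv=np.asarray(uv,float);q=np.c_[(uv[:,0]-K[2])/K[0],(uv[:,1]-K[3])/K[1],np.ones(len(uv))]@R;return (o+q*((z-o[2])/q[:,2])[:,None])[:,:2]
blue=(abs(h.astype(int)-110)<14)&(s>110)&(np.hypot(X[...,0]-.4963,X[...,1]+.1435)<.06)
z=X[...,2];print("z hist",np.histogram(z[blue],bins=np.arange(.09,.145,.004)))
w=blue&(z>.126)&(z<.138);uv=np.argwhere(w)[:,::-1]
g=rayn(uv,.131).astype(np.float32);r=cv2.minAreaRect(g);print("wing rect",r,len(g));x=X[w];print("mean",x.mean(0));n=np.linalg.svd(x[:,:2]-x[:,:2].mean(0))[2][0];print("wing ang",np.arctan2(n[1],n[0]))
# disc
dm=(blue).astype(np.uint8);cn=max(cv2.findContours(dm,cv2.RETR_EXTERNAL,cv2.CHAIN_APPROX_NONE)[0],key=cv2.contourArea)[:,0]
zz=np.array([z[v_,u_] for u_,v_ in cn]);g=rayn(cn,.103);k=(abs(zz-.103)<.006);print("disc",circ(g[k]))
m=((v>100)&(s<60)&(abs(z-.07)<.01)&(np.hypot(X[...,0]-.495,X[...,1]+.143)<.1)).astype(np.uint8)
cn=max(cv2.findContours(m,cv2.RETR_EXTERNAL,cv2.CHAIN_APPROX_NONE)[0],key=cv2.contourArea)[:,0]
g=rayn(cn,.07);print("drum",circ(g[np.hypot(*(g-[.495,-.143]).T)>.078]))
# neck rim
m=(abs(z-.095)<.004)&(np.hypot(X[...,0]-.4963,X[...,1]+.1435)<.042)&(s<120);x=X[m][:,:2];print("neck pts",len(x));
f=cv2.minEnclosingCircle(x.astype(np.float32));print(f)
# tab bar
red=((h<8)|(h>172))&(s>130)&(v>60);red[:,:250]=0;x=X[red&(z>.1)];ct=np.median(x,0);x=x[np.linalg.norm(x-ct,axis=1)<.06];n=np.linalg.svd(x-x.mean(0))[2][2];print("tab n",n,"angle",np.arctan2(abs(n[:2]@U[:2]),abs(n[2])), x[:,2].max())
E
```

```text
z hist (array([   1,    0,   63, 1673,    5,    2,    2,    1,    1,   65,  531,
          0,    0]), array([0.09 , 0.094, 0.098, 0.102, 0.106, 0.11 , 0.114, 0.118, 0.122,
       0.126, 0.13 , 0.134, 0.138, 0.142]))
wing rect ((0.4937962293624878, -0.14361348748207092), (0.04488949105143547, 0.011877702549099922), 27.300525665283203) 596
mean [ 0.49324337 -0.14390818  0.13097518]
wing ang 0.47996160527410725
disc (array([ 0.49437149, -0.14344639]), np.float64(0.027706010255693983), np.int64(142))
drum (array([ 0.49341553, -0.14387546]), np.float64(0.08357786362724433), np.int64(431))
neck pts 1113
((0.4947766661643982, -0.14339721202850342), 0.03687315434217453)
tab n [ 0.80836995  0.31875981 -0.49490425] angle 1.0530716545758545 0.2117977074950914
```

View pics/z6.png

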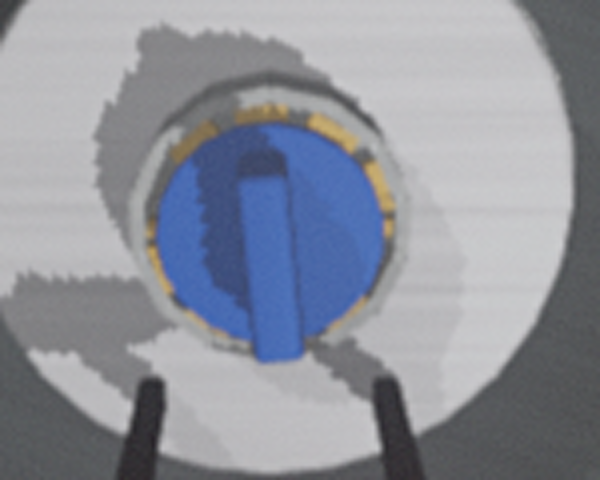

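```bash
python3 - <<'E'
from h import *
p=snap("scene","s6")[0]
b=np.load("s4.npz")["p"]
cv2.imwrite("pics/z7.png",np.hstack([cv2.resize(p[100:250,180:330],(395,395),interpolation=cv2.INTER_CUBIC),cv2.resize(b[100:250,220:370],(395,395),interpolation=cv2.INTER_CUBIC)]))
P=[.495,-.1433,.18]
for y in (2.048,2.4,2.8,2.95,-1.094,-.5,0,.5):
    q=kin.inverse_kinematics(P,down(y));print(y,None if q is None else q.round(2))
E
```

```text
2.048 [ 0.7   0.46 -0.67  2.01  0.39  0.8   1.85]
2.4 [ 0.74  0.47 -0.71  2.01  0.42  0.81  2.18]
2.8 [ 0.78  0.49 -0.77  2.    0.46  0.83  2.55]
2.95 [ 0.79  0.5  -0.79  2.    0.47  0.83  2.69]
-1.094 [ 0.29  0.38 -0.15  2.04  0.09  0.73 -1.01]
-0.5 [ 0.37  0.39 -0.25  2.03  0.14  0.74 -0.47]
0 [ 0.43  0.4  -0.33  2.03  0.19  0.74 -0.01]
0.5 [ 0.51  0.41 -0.42  2.02  0.24  0.76  0.44]
```

View pics/z7.png

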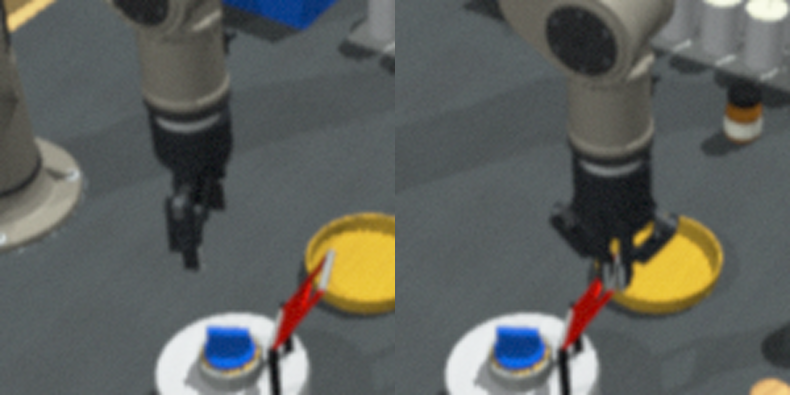

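```bash
python3 - <<'E'
from h import *
P=np.array([.495,-.1433,.18]);y0=-1.094
env.grip(.05)
env.reach(P+[0,0,.08],down(y0))
snap("wrist","w8")
s=env.get_state();print("free",s["force"].round(2),s["torque"].round(3))
print(env.movel(P,velocity=.1,stop_force=6))
s=env.get_state();print(s["time"],s["force"].round(2),s["torque"].round(3),s["tcp_pos"])
env.grip(0,f_grip=35)
s=env.get_state();print(s["time"],s["force"].round(2),s["torque"].round(3),s["opening"])
snap("wrist","w9");snap("scene","s9")
E
python3 -c "
import cv2,numpy as np
a=cv2.imread('pics/w9.png');b=cv2.imread('pics/s9.png')[150:270,200:320]
cv2.imwrite('pics/z9.png',np.hstack([cv2.resize(a,(480,300)),cv2.resize(b,(300,300))]))"
```

```text
free [-0.03 -0.5  -0.16] [-0.057 -0.037  0.022]
False
16.7167 [ 0.7   0.06 -0.54] [ 0.003  0.009 -0.03 ] [ 0.49540841 -0.1433785   0.18048143]
17.1417 [-0.92  0.78  5.14] [ 0.048  0.214 -0.04 ] 0.011434401268539127
```

View pics/z9.png

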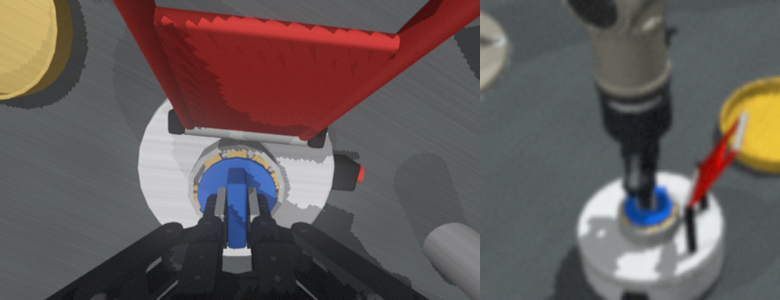

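```bash
cat > turn.py <<'E'
from h import *
import sys
P=np.array([.495,-.1433,.18]);y0=-1.094
y=float(sys.argv[1]) if len(sys.argv)>1 else y0
s=env.get_state();b=s["torque"][2];f0=s["force"].copy()
for i in range(56):
    y+=.03
    env.reach(P,down(y))
    s=env.get_state();tz=s["torque"][2]-b;f=s["force"]
    print(round(y-y0,3),round(s["time"],2),"tz %.3f"%tz,f.round(1),round(s["opening"],4))
    if abs(tz)>.33 or np.hypot(*f[:2])>15 or y-y0>1.62: print("STOP");break
E
timeout 500 python3 turn.py
```

```text
0.03 17.49 tz 0.021 [ 0.3 -0.4  3.4] 0.0113
0.06 17.74 tz -0.012 [-0.1  0.3  3.9] 0.0109
0.09 17.99 tz 0.002 [ 0.5 -0.1  4.3] 0.0115
0.12 18.24 tz 0.013 [ 0.9 -0.8  4.7] 0.0114
0.15 18.49 tz 0.039 [-0.2 -0.5  3.6] 0.0112
0.18 18.74 tz 0.020 [ 0.4 -0.2  3.6] 0.0112
0.21 18.99 tz -0.037 [ 0.4 -0.4  4.4] 0.0111
0.24 19.24 tz 0.026 [-0.5  0.1  4.5] 0.0113
0.27 19.49 tz 0.012 [-1.2  0.2  4.1] 0.011
0.3 19.74 tz 0.018 [-0.6  0.4  3.9] 0.0111
0.33 19.99 tz 0.060 [-0.5 -0.3  3.5] 0.011
0.36 20.24 tz 0.065 [-0.3 -0.1  3.9] 0.0113
0.39 20.49 tz 0.043 [ 0.1 -0.7  4.3] 0.0111
0.42 20.74 tz 0.006 [-0.1 -0.6  5. ] 0.0112
0.45 20.99 tz 0.083 [ 0.6 -0.7  4.4] 0.0113
0.48 21.24 tz 0.042 [-0.6 -0.   4.3] 0.0112
0.51 21.49 tz -0.030 [-0.4 -0.3  3.9] 0.0109
0.54 21.74 tz 0.004 [ 0.3 -0.3  3.7] 0.0115
0.57 21.99 tz 0.008 [ 0.5 -0.5  4.4] 0.0114
0.6 22.24 tz -0.008 [-0.4 -0.6  4.4] 0.011
0.63 22.49 tz 0.021 [-0.5  0.4  4.2] 0.0108
0.66 22.74 tz -0.028 [ 0.5 -0.6  4.2] 0.0112
0.69 22.99 tz 0.006 [-0.3 -0.2  4.1] 0.0109
0.72 23.24 tz -0.010 [-1.1  0.5  3. ] 0.0113
0.75 23.49 tz 0.003 [-0.1  1.   2.8] 0.0113
0.78 23.74 tz 0.074 [-0.  -0.1  3.9] 0.0111
0.81 23.99 tz 0.019 [-0.8 -0.2  4.1] 0.0114
0.84 24.24 tz 0.046 [-0.3 -0.4  4.4] 0.0114
0.87 24.49 tz 0.041 [-0.1  0.7  3.6] 0.0109
0.9 24.74 tz 0.014 [ 0.1 -0.4  3.7] 0.011
0.93 24.99 tz -0.003 [0.  0.4 4.9] 0.0113
0.96 25.24 tz 0.031 [-0.3 -0.3  3.4] 0.0114
0.99 25.49 tz 0.010 [ 0.8 -0.5  3.9] 0.0112
1.02 25.74 tz 0.029 [-0.3  0.6  3.9] 0.011
1.05 25.99 tz 0.029 [0.1 0.  4.2] 0.0114
1.08 26.24 tz 0.011 [ 1.  -1.1  4.2] 0.0114
1.11 26.49 tz 0.054 [-0.2  0.2  4.3] 0.0113
1.14 26.74 tz 0.063 [ 0.5 -0.2  4.9] 0.0111
1.17 26.99 tz -0.001 [0.4 0.2 3.8] 0.0113
1.2 27.24 tz 0.033 [-0.9 -1.   4.2] 0.0113
1.23 27.49 tz 0.062 [ 0.4 -0.4  3.5] 0.0111
1.26 27.74 tz 0.021 [-0.2 -0.6  4.5] 0.011
1.29 27.99 tz -0.197 [-1.1 -0.2  5.2] 0.0113
1.32 28.24 tz -0.569 [-0.7  0.3  5.6] 0.0113
STOP
```

```bash
python3 - <<'E'
from h import *
P=np.array([.495,-.1433,.18]);y=-1.094+1.265
env.reach(P,down(y))
s=env.get_state();print(s["torque"].round(3),s["force"].round(2))
for dz in (.004,.008,.014,.025):
    r=env.movel(P+[0,0,dz],velocity=.03,stop_force=9);s=env.get_state();print(dz,r,s["force"].round(2),s["torque"].round(3),s["opening"],s["tcp_pos"].round(4))
    if r:break
else:
    env.movel(P+[0,0,.13],velocity=.15)
snap("wrist","w10");snap("scene","s10");print(env.get_state()["time"],env.get_state()["opening"])
E
python3 -c "
import cv2,numpy as np
a=cv2.imread('pics/w10.png');b=cv2.imread('pics/s10.png')[120:270,190:340]
cv2.imwrite('pics/z10.png',np.hstack([cv2.resize(a,(480,300)),cv2.resize(b,(300,300))]))"
```

```text
[-0.164  0.275 -0.067] [-1.57 -0.51  3.57]
0.004 False [-0.59  0.49 -0.92] [-0.011  0.042  0.002] 0.011299957203375798 [ 0.4947 -0.1431  0.1837]
0.008 False [-0.67 -0.48 -0.98] [ 0.012  0.15  -0.017] 0.011151513027272093 [ 0.4948 -0.1432  0.188 ]
0.014 False [-0.17 -0.45 -1.13] [-0.003  0.002 -0.   ] 0.011333276616436586 [ 0.4953 -0.1433  0.1944]
0.025 False [ 0.19 -0.35 -0.93] [-0.02  -0.026 -0.031] 0.011091678641363003 [ 0.495  -0.1434  0.2052]
30.875 0.011291221229104044
```

View pics/z10.png

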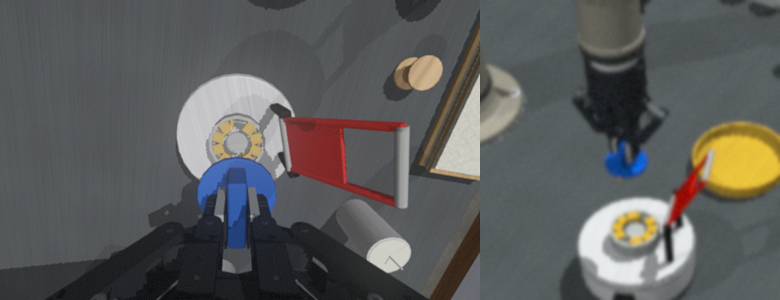

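```bash
python3 - <<'E'
from h import *
C=np.array([.510,.1306,0]);p,_=toolR()
env.movel([p[0],p[1],.36],velocity=.2)
env.movel(C+[0,0,.36],velocity=.25)
env.movel(C+[0,0,.125],velocity=.2)
env.dwell(.2)
r=env.movel(C+[0,0,.092],velocity=.02,stop_force=4);s=env.get_state();print(r,s["tcp_pos"].round(4),s["force"].round(2),s["torque"].round(3),s["time"])
snap("wrist","w11");snap("scene","s11")
E
python3 -c "
import cv2,numpy as np
a=cv2.imread('pics/w11.png');b=cv2.imread('pics/s11.png')[120:270,240:390]
cv2.imwrite('pics/z11.png',np.hstack([cv2.resize(a,(480,300)),cv2.resize(b,(300,300))]))"
```

```text
True [0.5099 0.1306 0.0986] [-1.29 -0.03  5.28] [-0.065  0.088 -0.013] 35.25
```

View pics/z11.png

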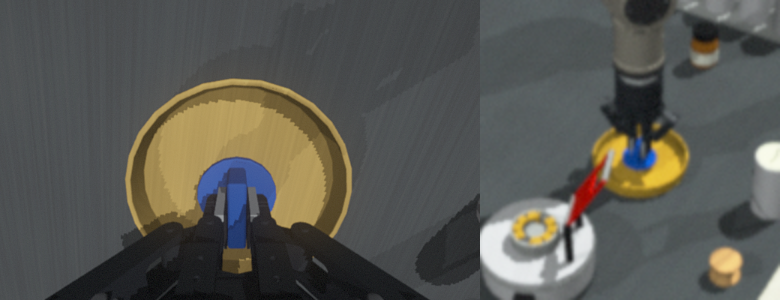

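```bash
python3 - <<'E'
from h import *
env.grip(.05);s=env.get_state();print(s["force"].round(2),s["opening"])
p,_=toolR();env.movel([p[0],p[1],.30],velocity=.15)
env.movel([p[0]-.06,p[1],.32],velocity=.2)
env.dwell(.5)
a=snap("wrist","w12");snap("scene","s12");p,d,c,R,t=snap("top","t12")
p,d,c,R,t=a;X=pts(d,c,R,t);h,s,v=cv2.split(cv2.cvtColor(p,cv2.COLOR_BGR2HSV))
blue=(abs(h.astype(int)-110)<14)&(s>110)&(np.hypot(X[...,0]-.51,X[...,1]-.13)<.07)
z=X[...,2][blue];print(np.median(X[blue],0),np.histogram(z,bins=np.arange(0,.07,.005)))
w=X[blue&(X[...,2]<.03)&(X[...,2]>.01)];ct=w.mean(0);n=np.linalg.svd(w-ct)[2][2];print("disc",ct,n)
print(env.get_state()["time"],env.get_state()["force"])
E
python3 -c "
import cv2,numpy as np
a=cv2.imread('pics/w12.png');b=cv2.imread('pics/s12.png')[120:270,220:370];b2=cv2.imread('pics/t12.png')
cv2.imwrite('pics/z12.png',np.vstack([np.hstack([cv2.resize(a,(480,300)),cv2.resize(b,(300,300))]),cv2.resize(b2[80:320,10:640],(780,297))]))"
```

```text
[ 0.27  1.03 -0.46] 0.04991689529075293
[0.50789223 0.13188156 0.02161839] (array([  0,   0,   0,  49, 934,   9,   3,   1,   2, 323,  45,   0,   0,
         0]), array([0.   , 0.005, 0.01 , 0.015, 0.02 , 0.025, 0.03 , 0.035, 0.04 ,
       0.045, 0.05 , 0.055, 0.06 , 0.065, 0.07 ]))
disc [0.5086078  0.13189213 0.02128489] [ 0.00162041 -0.00628662  0.99997893]
38.425 [-0.88672977  0.67873312 -0.533766  ]
```

View pics/z12.png

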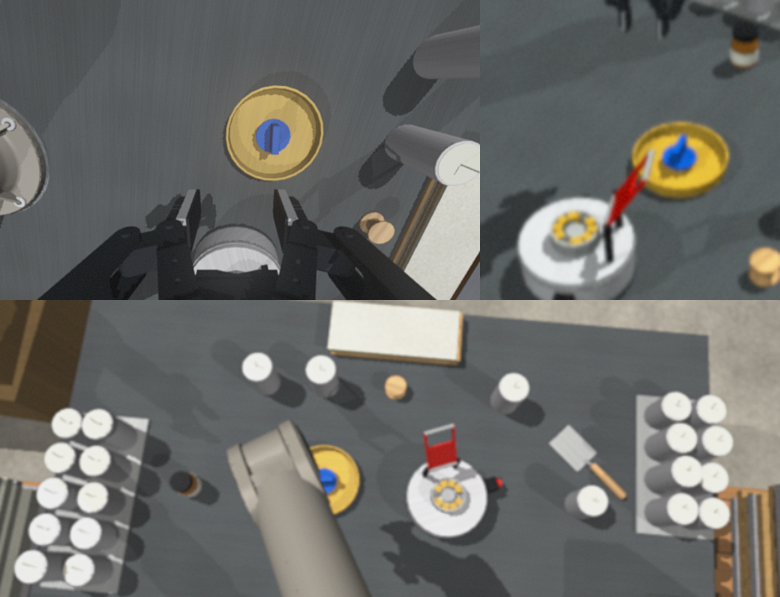

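The cap stands level in the pan and is released. The tab is still swung back, and the moulds and other objects look untouched. I'm handing the job in.

```bash
python3 - <<'E'
from h import *
job.job_done()
E
```

```text
the job is handed in; nothing more can be done
```

The job is handed in: the tab is swung back, and the cap is unscrewed and standing upright in the brass pan. The robot's clock read 38.4 s of the allowed 72 s at my last check; `job_done()` gives no verdict.

- **Tab:** I gripped the steel bar through the loop and swung the tab about its hinge. The wrist camera measured about 2.09 rad after I let go. The final pictures still show it swung back; I did not measure the angle again.
- **Cap:** I turned it counter-clockwise in 0.03 rad steps with a 35 N grip. The moment stayed under 0.1 N m until about 1.28 rad, then rose to 0.57 N m, which I took as the stop. I backed off about 0.05 rad and it lifted straight out with no resistance.
- **Placing:** I lowered the cap slowly until it touched the pan floor, at 98.6 mm TCP height against an expected 98 mm, then opened the fingers and backed away.
- **Final checks:** The cap's disc is level to within 0.01 rad and its centre is about 2 mm from the pan's centre. Its heights match standing on the floor. The gripper is clear of everything, and the moulds, jar, spool and scraper look unmoved in the top view, judged by eye.

One disagreement: the two wrist views put the pot's axis about 3 mm apart. I used the mean, and side forces while turning stayed below 2 N.

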